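# Close a sample vessel with its click-stop bayonet cap

## Robot

A 6-joint arm with a two-finger parallel gripper is mounted at the origin on a cart in front of the work surface, level with it; the furniture and walls round the work are solid. World frame = base frame: x ahead of the robot, y to its left, z up, the work surface at z = 0. Lengths are in m, angles in degrees, forces in N, time in s.
With the tool pointing down it reaches from about 0.275 to 0.875 m from the base axis. Payload 12.5 kg.
Tool frame: the origin (TCP) lies at the very end of the fingers, on their centre line; the grasp point (between the pads) lies 19 mm behind it; z points along the fingers, y is the line along which they close (so a half turn about z gives the same grasp; the last joint's range is limited). The gripper opens to 85 mm and grips with 20 to 120 N. Pads are 22 mm wide; open, the fingers measure 114 mm over their backs; the gripper's body (76 mm by 85 mm) begins 54 mm behind the grasp point. The pads swing forward as they close: fully open they stand 13 mm farther back than shut.
Start: joints at [-4.847, 20.094, 94.641, -0, 65.266, -4.847], TCP at [0.55, 0, 0.231] pointing down, gripper open.
Joint ranges: [-157.81, 157.81], [-45, 120.19], [0.68, 151.7], [-89.99, 269.99], [4.06, 180], [-164.3, 164.3]. Speed limits (degrees/s): [127.2, 127.2, 159.86, 180, 180, 180].

## Interface

Orientations are given as [roll, pitch, yaw] about the fixed x, y, z axes, in that order (R = Rz(yaw) Ry(pitch) Rx(roll)).
In Python, from rig import arm, imaging, ticket gives the robot as it stands. The module is installed in compiled form; this text tells all that it offers.
- The arm moves only by the tool step_arm, never from a script. Its argument "plan" is a list that holds one entry, the list of rows, each a list of 7 numbers: the turn, a rotation vector about the tool's x, y, z in units of 8 degrees (1.0 is 8 degrees), then the shift along the tool's x, y, z in units of 30 mm (1.0 is 30 mm), then the finger opening in mm, from 0 to 85.4. In form: [[[wx, wy, wz, x, y, z, fingers], ...]]. A call has 1 to 20 rows; each row is the pose to reach, as a shift and turn from the pose commanded when the call began, along the tool's axes at that moment; what a row does not reach only later rows make up. A row lasts 1/8 s, in which the tool goes at most 62.5 mm and 10.7 degrees, less where a joint would pass 70% of its speed; a pose out of reach is approached as far as the arm can. A call with a gripper value outside its range is refused whole. The fingers move at their own pace and stop on an object; "force" is the grip in N (left out, the last holds). Time passes only in rows, so rows that repeat a pose let the fingers close. It gives the time, the measured TCP pose, the force, the opening and the grip force at its end, in the units of the state.
- arm.observe(): the state, without advancing time (a new reading comes with each control period).
- imaging.read_camera(name): name is "scene" or "side" or "wrist"; returns (picture, depth): 384x512x3 uint8, red, green, blue; 384x512 float32, m along the optical axis (not along the pixel's ray), 0 where there is no reading.
- imaging.camera_info(name): a dict with "K" (3x3 intrinsics, pixels), "rvec" (rotation vector, rad) and "tvec" (3), from world to camera coordinates, as OpenCV has them. Camera axes: x right, y down, z forward; pixel columns grow to the right and rows downward; lengths in m; the calibration is good to about 2 mm. A picture is of the moment at which its call begins: read the wrist's pose just before it. camera_info takes no time and is no camera call; for the wrist camera it gives the pose at the moment of the call.
- ticket.job_done(): hands the job in; it is judged then, once.
The state is a dict: "time_s": time; "q": joint angles; "joint_velocities": joint speeds; "effort": joint torques, N m; "tool_pos": TCP position; "tcp_rot": TCP orientation; "wrist_force": force on the tool from outside, world axes, zero at the start; "moment": the same for the moment, N m; "width": finger opening in m; "finger_force": force on a finger pad.
Only numpy, scipy, OpenCV 4.12 (cv2) and the standard library are available. Lean on these libraries where they do the work, as an engineer would, in place of code of your own. Each camera call takes 0.05 s, during which the arm holds its last target. There are 200 camera calls.

## Task

Close the steel sample vessel with its cap: pick the cap up by its bar, lower it gently into the vessel's mouth with its two lugs through the slot until it sits flat on the rim, then turn it clockwise (seen from above) until its ratchet clicks once. Stop at that first click, let go of the cap, and leave the other things on the bench where they are.

Things in the scene. Friction and masses are not known exactly. Their poses are not given: they have to be found in the camera images.
- cap: loose grey cap, 60 mm across, 61 mm tall, 0.16 to 0.23 kg, standing upright on the end of its steel plug. Origin: centre of the plug's lower end, z up, x along the grip bar. Half a turn makes no difference. A ratchet inside joins cap and plug: they turn as one up to some 0.3 N m of turning moment; beyond that the cap slips over a tooth (15 degrees) on the plug with a click
- cap_bar (a point): middle of the straight grip bar on top of the cap, 50 mm above the cap's origin. The bar is 58 mm long (cap's x), 14 mm thick (y), and stands 25 mm high, from 36 to 61 mm above the origin
- cap_seat (a point): centre of the flat underside of the cap's knurled skirt, 15 mm above the cap's origin; it comes to lie level with mouth when the cap sits flat. Skirt 21 mm high. The plug below it is 26 mm thick, tapered at its end, with two opposed lugs
- lug (a point): tip of one lug, 20 mm from the plug's axis, 5.5 mm above its lower end; x axis outward along the lugs, at first agreeing with the cap's x; z up. Lugs 9 mm wide, 5 mm high, 40 mm tip to tip. In a click the moment rises to 0.3-0.6 N m within 0.15 rad and suddenly drops; the cap is then 0.262 rad clockwise of the lugs. Let go on the crest it may spring back; 0.08 rad past the drop is safe
- vessel: steel can on a square aluminium foot (112 mm), bolted down, 95 mm high to its flat rim (64 mm across). Origin: centre of the foot's underside, z up. x runs along the slot of its mouth. Turned clockwise, the lugs pass under the 5 mm rim plate (2 mm to spare below it) up to a stop; anticlockwise they are blocked at once
- mouth (a point): centre of the mouth, at the rim's top. 31 mm hole with a slot 14 mm wide, 45 mm long along the vessel's x: the lugs pass only along it (either way round), 2.5 mm to spare each side. The plug goes in 15 mm. The stop lies 0.45 to 1.50 rad clockwise of the slot; this differs each time, cannot be seen and is felt: up to it the cap turns easily, there the ratchet clicks
- timer: small wedge-shaped bench timer, 59x70x29 mm, bystander; origin at the centre of its underside
- forceps: steel forceps lying on the bench, 15x138x8 mm, bystander; origin at the centre of the underside
- marker_black: black marker pen lying on the bench, 12x138x14 mm, bystander; origin at the centre of the underside
- tube: standing 50 ml tube with a screw cap, 36 mm across, 112 mm high, bystander; origin at the centre of its foot
Not all that is in view belongs to the job. Of the things that look like the cap, take the one that is farthest to the robot's right at the start.

How it is judged (in metres and radians):
On the way, in this order (a step that is already met when the one before it is completed fails the run):
1. the cap sits flat on the rim, its lugs through the slot and not yet turned under the plate (z of cap_seat in the frame of mouth below 0.003 m and horizontal distance between cap_seat and mouth below 0.006 m and angle between cap's own z axis and vertical below 0.08 rad), for 0.1 s.
2. the lugs are turned under the plate with the ratchet not yet slipped (angle between the x axis of lug and the x axis of vessel, either way round above 0.33 rad and y of lug in the frame of cap below 0.003 m and z of cap_seat in the frame of mouth below 0.003 m), for 0.1 s.
At the end, for the whole second after the job is handed in: cap upright and flat on the rim (3 mm in height, 6 mm sideways), lugs over 0.33 rad from the slot under the plate, ratchet slipped clockwise by exactly one click (lug tip 3 to 7.5 mm off the cap's x axis), cap at rest and released (all of step 1 and z of cap_seat in the frame of mouth above -0.004 m and angle between the x axis of lug and the x axis of vessel, either way round above 0.33 rad and y of lug in the frame of cap between 0.003 and 0.0075 m and linear speed of cap below 0.02 m/s); the robot touches nothing.
It fails at once if the cap is forced against the vessel with more than 30 N (contact force between cap and vessel above 30 N).
It fails at once if a bystander is moved by more than 25 mm (distance of any of timer, forceps, marker_black, tube from where it was at the start of the episode above 0.025 m).
It also fails if it takes over 64 s, if anything falls off the work surface, if the arm or the gripper's body presses on something with over 40 N, if the wrist force passes 120 N, or if a joint passes its speed limit or range.

## Working session

There is one attempt and no reset: what is moved stays moved. The work goes in short steps, Python scripts to look and compute and a tool call to move; the robot and the scene stay as the last step left them, time stands still between calls to the robot, and variables do not carry over. Pictures are saved under pics/ and viewed, at most 10 in all, crops included, and the job is handed in when it is done.

Besides the shell and the picture viewer there is one more tool, called after "Emit:" as a command line: name --argument value ..., lists and objects as JSON in quotes. step_arm: Moves the arm, as the interface text tells. Its arguments: {"type":"object","properties":{"plan":{"type":"array"},"force":{"type":"number"}},"required":["plan"]}

```bash
mkdir -p pics; cat > h.py <<'E'
import numpy as np, cv2
from rig import arm, imaging, ticket
def cam(n):
    i=imaging.camera_info(n); R=cv2.Rodrigues(np.array(i["rvec"],float))[0]
    return np.array(i["K"],float),R,np.array(i["tvec"],float).ravel()
def shot(n):
    c=cam(n); p,d=imaging.read_camera(n); np.savez('%s.npz'%n,p=p,d=d,K=c[0],R=c[1],t=c[2]); return p,d,c
def load(n):
    z=np.load('%s.npz'%n); return z['p'],z['d'],(z['K'],z['R'],z['t'])
def cloud(d,c):
    K,R,t=c; v,u=np.mgrid[:d.shape[0],:d.shape[1]]
    P=np.stack([(u-K[0,2])/K[0,0]*d,(v-K[1,2])/K[1,1]*d,d],-1); return (P-t)@R
def ray(c,u,v,z):
    K,R,t=c; o=-R.T@t; r=R.T@np.linalg.solve(K,[u,v,1]); return o+r*(z-o[2])/r[2]
def save(n,p): cv2.imwrite('pics/'+n,cv2.cvtColor(p,cv2.COLOR_RGB2BGR))
E
python3 - <<'E'
from h import *
o=[]
for n in ["scene","side","wrist"]:
    p,d,c=shot(n); o.append(p); print(n,-c[1].T@c[2],c[1][2])
save('a.png',cv2.resize(np.vstack([np.hstack(o[:2]),np.hstack([o[2],o[2]*0])]),(800,600),interpolation=cv2.INTER_AREA))
print(arm.observe())
E
```

```text
scene [ 0.23015222 -0.62297361  0.75894938] [ 0.42467694  0.48629581 -0.76365298]
side [0.37326197 0.52799008 0.49194611] [ 0.24917268 -0.83884993 -0.48398736]
wrist [0.55012993 0.06912564 0.3740025 ] [-0.00103218 -0.27335219 -0.96191347]
{'time_s': 0.15, 'q': array([-4.84617075e+00,  2.01185628e+01,  9.46675562e+01,  7.20485590e-04,
        6.52654974e+01, -4.84744044e+00]), 'joint_velocities': array([ 0.06082342, -0.13833343, -0.16968959, -0.03830184, -0.11437085,
       -0.02722241]), 'effort': array([ 7.13946501e-04, -5.06248283e+01, -2.91500723e+01, -2.80964593e-05,
        3.35960038e-03, -3.10250061e-05]), 'tool_pos': array([5.49752041e-01, 5.97350350e-05, 2.30875946e-01]), 'tcp_rot': array([-1.79948623e+02, -5.01351266e-03,  9.00009657e+01]), 'wrist_force': array([ 1.36735859, -0.38803672,  0.41461223]), 'moment': array([0.01135447, 0.00361656, 0.01355771]), 'finger_force': 0.0, 'width': 0.08527916022327028}
```

View pics/a.png

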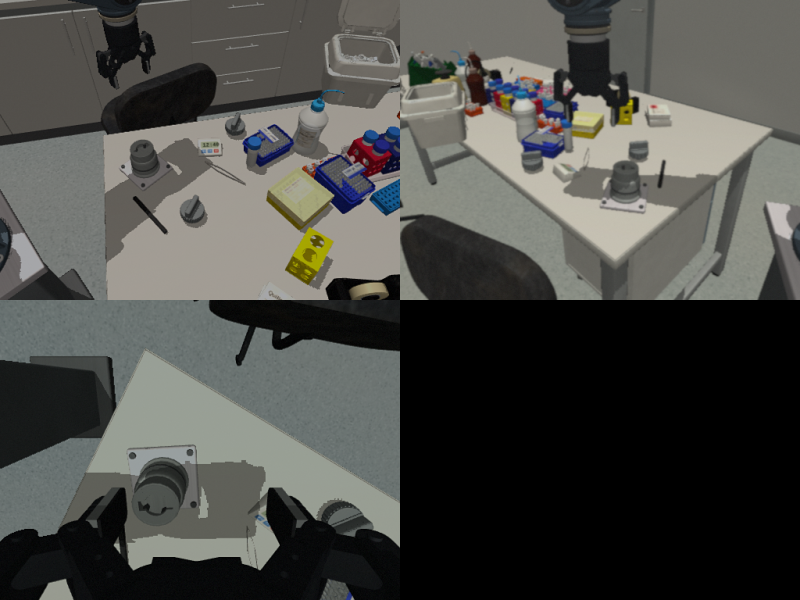

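The montage (scale 1.28) shows two cap-like things: scene full-res (302,160) and (247,267). The vessel is at scene (185,190), and at wrist (205,255) with its slot visible. Next I'll measure the positions.

```bash
python3 - <<'E'
from h import *
S={n:load(n) for n in ["scene","side","wrist"]}
W={n:cloud(S[n][1],S[n][2]) for n in S}
for n,pts in dict(scene=[(302,158),(247,267),(186,190)],side=[(680,205),(816,192),(802,225)],wrist=[(440,265),(203,250)]).items():
    for u,v in pts:
        u=u-512 if n=='side' else u
        P=W[n][v-28:v+29,max(u-28,0):u+29].reshape(-1,3); P=P[(P[:,2]>0.03)&(P[:,2]<.2)]
        if len(P)==0: print(n,u,v,'none');continue
        zt=np.percentile(P[:,2],98); T=P[P[:,2]>zt-0.008]
        r=cv2.minAreaRect((T[:,:2]*1000).astype(np.float32))
        print(n,u,v,'ztop',zt.round(4),'n',len(T),'rect',np.round(r[0],1),np.round(r[1],1),round(r[2],1))
p=S['scene'][0]; w=S['wrist'][0]
c1=cv2.resize(p[120:300,150:340],(570,540),interpolation=cv2.INTER_CUBIC)
save('b.png',c1)
c2=cv2.resize(w[180:384,140:512],(796,437),interpolation=cv2.INTER_CUBIC); save('c.png',c2)
E
```

```text
scene 302 158 ztop 0.113 n 147 rect [ 723.  -277.8] [33.3 26.8] 41.3
scene 247 267 ztop 0.0622 n 198 rect [ 494.3 -291.7] [57.4 14.5] 23.2
scene 186 190 ztop 0.0967 n 460 rect [494.5 -87.7] [63.9 62.4] 45.8
side 168 205 ztop 0.0626 n 132 rect [ 792.2 -149.5] [54.6 15.5] 22.8
side 304 192 ztop 0.0972 n 327 rect [493.3 -89. ] [53.7 56.7] 13.4
side 290 225 ztop 0.097 n 470 rect [496.3 -84.4] [61.5 64. ] 11.4
wrist 440 265 ztop 0.0605 n 180 rect [ 795.7 -145.4] [35.7  7.8] 20.8
wrist 203 250 ztop 0.0967 n 1614 rect [499.2 -79.4] [51.8 57. ] 87.9
```

View pics/b.png

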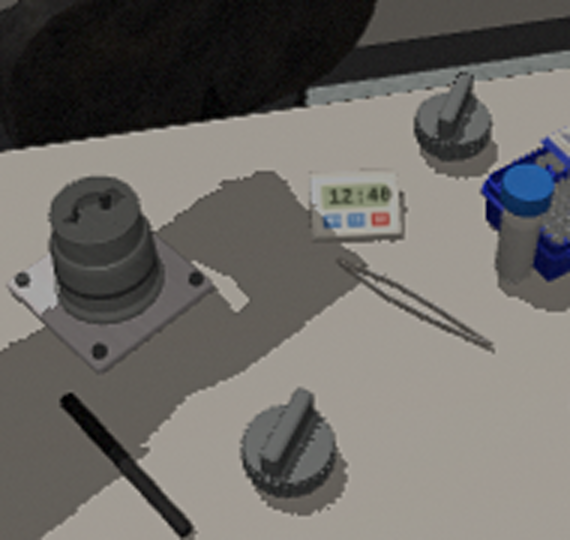

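View pics/c.png

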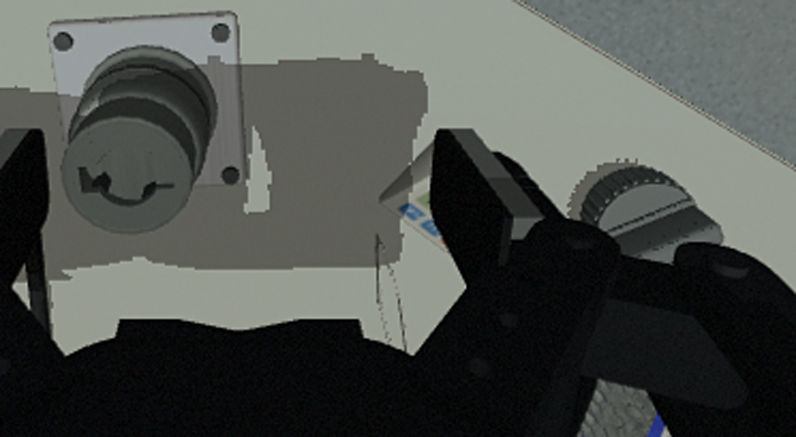

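Two candidates look like the cap:
- A: scene (302,160), at (0.793,-0.148).
- B: scene (247,267), at (0.494,-0.292).

The robot's right is -y, so B is the one. Crop b.png shows it clearly, with its bar top at z=0.062 as the text says. The vessel is at about (0.495,-0.088), rim about 0.096. I'll move over the vessel with yaw about 203 for a close view of the slot, on the way to the cap.

Emit:
step_arm --plan '[[[0,0,-14.1,-2.9,-1.85,0,85],[0,0,-14.1,-2.9,-1.85,0,85],[0,0,-14.1,-2.9,-1.85,0,85],[0,0,-14.1,-2.9,-1.85,0,85],[0,0,-14.1,-2.9,-1.85,0,85],[0,0,-14.1,-2.9,-1.85,0,85],[0,0,-14.1,-2.9,-1.85,0,85],[0,0,-14.1,-2.9,-1.85,0,85],[0,0,-14.1,-2.9,-1.85,0,85],[0,0,-14.1,-2.9,-1.85,0,85],[0,0,-14.1,-2.9,-1.85,0,85],[0,0,-14.1,-2.9,-1.85,0,85],[0,0,-14.1,-2.9,-1.85,0,85]]]'

```text
time_s: 1.78
tool_pos: [0.4944, -0.0869, 0.2312]
tcp_rot: [180.0, -0.0, -157.3]
wrist_force: [-0.4, 0.2, -0.5]
width: 0.0848
finger_force: 0.0
```

```bash
python3 - <<'E'
from h import *
s=arm.observe(); print(s['time_s'],s['tool_pos'],s['tcp_rot'],s['q'])
p,d,c=shot('wrist'); W=cloud(d,c)
m=(np.abs(W[...,2]-.095)<.006)&(np.hypot(W[...,0]-.494,W[...,1]+.088)<.05)
v,u=np.nonzero(m); print(u.min(),u.max(),v.min(),v.max(),'z',np.median(W[m][:,2]))
ct=max(cv2.findContours(m.astype(np.uint8),0,2)[0],key=cv2.contourArea)
P=np.array([ray(c,a,b,.096)[:2] for a,b in ct[:,0]])*1000
print(cv2.minEnclosingCircle(P.astype(np.float32)))
a=[max(u.min()-15,0),u.max()+15,max(v.min()-15,0),v.max()+15]; print(a)
save('d.png',cv2.resize(p[a[2]:a[3],a[0]:a[1]],None,fx=4,fy=4,interpolation=cv2.INTER_CUBIC)[:600,:800])
# rectified rim image, px=0.2 mm around 0.494,-0.088
uv=[]
K,R,t=c
g=np.array([[.444,-.038,.095],[.544,-.038,.095],[.544,-.138,.095],[.444,-.138,.095]])
q=(R@g.T).T+t; q=(K@q.T).T; q=q[:,:2]/q[:,2:]
H=cv2.getPerspectiveTransform(q.astype(np.float32),np.float32([[0,0],[500,0],[500,500],[0,500]]))
r=cv2.warpPerspective(p,H,(500,500)); save('e.png',r)
E
```

```text
1.775 [ 0.4944404  -0.08694843  0.23122523] [ 1.79994424e+02 -6.39884013e-03 -1.57336891e+02] [-1.52884679e+01  1.51124463e+01  1.01579859e+02  5.16501008e-04
  6.33161700e+01 -1.27951809e+02]
219 285 149 213 z 0.09554294851219336
((494.89251708984375, -86.07170867919922), 31.939971923828125)
[np.int64(204), np.int64(300), np.int64(134), np.int64(228)]
```

View pics/e.png

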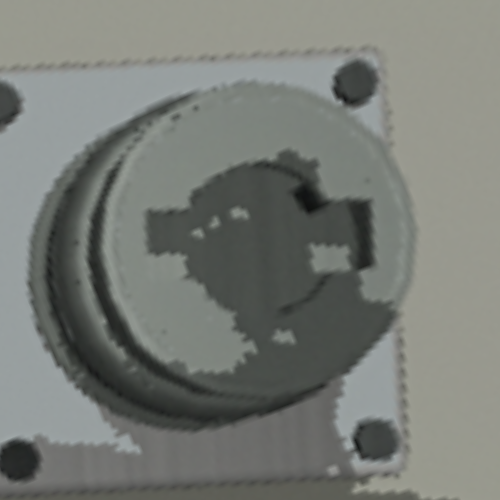

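The rectified view (0.2 mm/px) shows the rim centred near (255,240), and the slot ends at (147,231) and (372,234). The slot therefore runs nearly along world x. I'll refine its angle from the depth outline of the hole, then look at the cap.

```bash
cat > hole.py <<'E'
from h import *
def hole(p,d,c,c0,zr):
    # depth hole mask resampled on the rim plane; 0.2 mm grid
    K,R,t=c; n=300; h=.030
    g=np.array([[-h,h],[h,h],[h,-h],[-h,-h]])+c0; q=np.c_[g,np.full(4,zr)]@R.T+t; q=q@K.T; q=(q[:,:2]/q[:,2:]).astype(np.float32)
    H=cv2.getPerspectiveTransform(q,np.float32([[0,0],[n,0],[n,n],[0,n]]))
    z=cloud(d,c)[...,2]; z[d==0]=0
    m=((z<zr-.004)*1.).astype(np.float32)
    w=cv2.warpPerspective(m,H,(n,n),flags=cv2.INTER_LINEAR)
    yy,xx=np.mgrid[:n,:n]; w[np.hypot(xx-150,yy-150)>140]=0
    M=cv2.moments((w>.5).astype(np.uint8),True)
    a=.5*np.degrees(np.arctan2(2*M['mu11'],M['mu20']-M['mu02']))
    cx,cy=M['m10']/M['m00'],M['m01']/M['m00']
    return M['m00']*.04,c0+np.array([cx-150,150-cy])*.0002,-a,(w>.5)
if __name__=='__main__':
    for n in ['wrist','scene','side']:
        p,d,c=load(n); r=hole(p,d,c,np.array([.4948,-.0863]),.0957); print(n,r[:3]); 
E
python3 hole.py
```

```text
wrist (923.12, array([ 0.49512009, -0.08614164]), np.float64(2.8298822275899087))
scene (820.44, array([ 0.49420496, -0.08828845]), np.float64(3.8419215861454865))
side (675.28, array([ 0.4953454 , -0.08342423]), np.float64(6.582768138879822))
```

Emit:
step_arm --plan '[[[0,0,0,2.62,-6.3,-0.2,85],[0,0,0,2.62,-6.3,-0.2,85],[0,0,0,2.62,-6.3,-0.2,85],[0,0,0,2.62,-6.3,-0.2,85],[0,0,0,2.62,-6.3,-0.2,85],[0,0,0,2.62,-6.3,-0.2,85]]]'

```text
time_s: 2.58
tool_pos: [0.4954, -0.2902, 0.2372]
tcp_rot: [180.0, -0.0, -157.2]
wrist_force: [0.2, 0.1, -0.0]
width: 0.085
finger_force: 0.0
```

```bash
cat > cap.py <<'E'
from h import *
import sys
s=arm.observe(); print(s['time_s'],s['tool_pos'],s['tcp_rot'],s['q'].round(1))
p,d,c=shot('wrist'); W=cloud(d,c)
cx=np.array([.4945,-.2915])
near=np.hypot(W[...,0]-cx[0],W[...,1]-cx[1])<.045
m=near&(np.abs(W[...,2]-.061)<.006)
zt=np.median(W[m][:,2]); 
T=W[m][:,:2]*1000
print('bar z',zt,len(T),cv2.minAreaRect(T.astype(np.float32)))
M=np.cov(T.T); print('pca',np.degrees(np.arctan2(2*M[0,1],M[0,0]-M[1,1]))/2,T.mean(0))
k=near&(np.abs(W[...,2]-.036)<.004); A=W[k][:,:2]*1000; print('skirt',cv2.minEnclosingCircle(A.astype(np.float32)),np.median(W[k][:,2]))
v,u=np.nonzero(m); print(u.mean(),v.mean())
save('f.png',cv2.resize(p[100:300,120:400],(784,560),interpolation=cv2.INTER_CUBIC))
E
python3 cap.py
```

```text
2.575 [ 0.49536915 -0.29021618  0.23721267] [ 1.79963984e+02 -3.86738895e-03 -1.57160788e+02] [ -35.    22.3   90.6    0.    67.2 -147.9]
bar z 0.06110114878663668 658 ((496.0259704589844, -290.8094177246094), (56.371952056884766, 13.354986190795898), 22.724966049194336)
pca 22.783718287753462 [ 495.30520882 -291.08337446]
skirt ((496.4796447753906, -290.249267578125), 31.436674118041992) 0.03662088722665696
251.01519756838906 171.44224924012158
```

View pics/f.png

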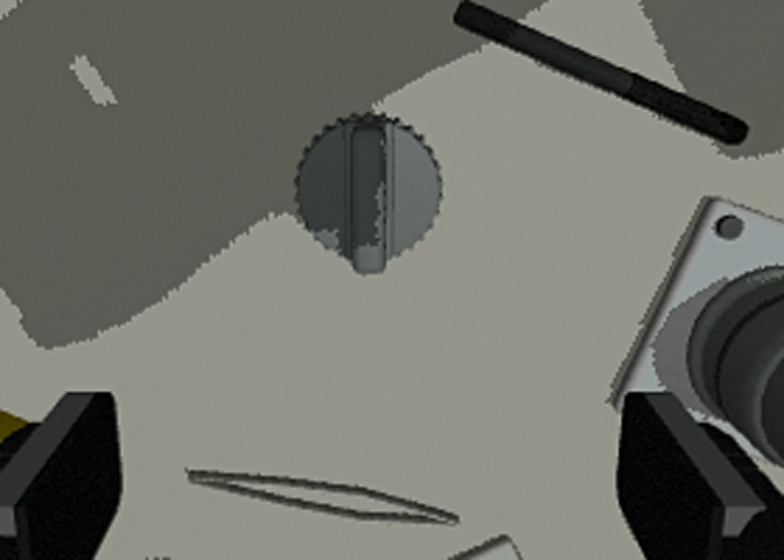

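The crop shows the cap's bar at (368,195), vertical in the image and so aligned with the tool. Cap centre is (0.4957,-0.2909), bar top 0.061, skirt top 0.0366. All of these match the text. I'll descend to TCP z of about 0.0395, which clears the skirt top, and grip.

Emit:
step_arm --plan '[[[0,0,0,0,-0.02,1.5,60],[0,0,0,0,-0.02,3,60],[0,0,0,0,-0.02,4.5,60],[0,0,0,0,-0.02,5.8,60],[0,0,0,0,-0.02,6.4,60],[0,0,0,0,-0.02,6.6,60],[0,0,0,0,-0.02,6.6,60],[0,0,0,0,-0.02,6.6,8],[0,0,0,0,-0.02,6.6,8],[0,0,0,0,-0.02,6.6,8],[0,0,0,0,-0.02,6.6,8],[0,0,0,0,-0.02,6.6,8],[0,0,0,0,-0.02,6.6,8],[0,0,0,0,-0.02,6.6,8]]]' --force 80

```text
time_s: 4.38
tool_pos: [0.4958, -0.2925, 0.04]
tcp_rot: [-180.0, 0.0, -157.2]
wrist_force: [-0.5, 0.0, 5.6]
width: 0.0124
finger_force: 78.2
```

Emit:
step_arm --plan '[[[0,0,0,0,0,-0.5,8],[0,0,0,0,0,-1.5,8],[0,0,0,0,0,-2.8,8],[0,0,0,0,0,-4,8],[0,0,0,0,0,-4.3,8],[0,0,0.5,-0.5,1.2,-4.3,8],[0,0,1.2,-1.2,2.8,-4.3,8],[0,0,1.8,-1.8,4.4,-4.3,8],[0,0,2.3,-2.4,5.7,-4.3,8],[0,0,2.48,-2.64,6.35,-4.3,8],[0,0,2.48,-2.64,6.35,-4.3,8],[0,0,2.48,-2.64,6.35,-4.3,8]]]'

```text
time_s: 5.88
tool_pos: [0.4945, -0.0864, 0.1679]
tcp_rot: [180.0, -0.0, -177.0]
wrist_force: [0.1, 1.1, -2.0]
width: 0.0125
finger_force: 78.5
```

```bash
python3 - <<'E'
from h import *
s=arm.observe(); print(s['time_s'],s['tool_pos'],s['tcp_rot'],s['wrist_force'],s['moment'],s['width'],s['finger_force'],s['q'].round(1))
tp=s['tool_pos']
o=[]
for n,f in (('side',3),('wrist',1.4),('scene',3)):
    p,d,c=shot(n); W=cloud(d,c)
    k=(np.hypot(W[...,0]-tp[0],W[...,1]-tp[1])<.04)&(W[...,2]>.1)&(W[...,2]<tp[2]+.03); v,u=np.nonzero(k)
    print(n,len(u))
    for lo in np.arange(tp[2]-.05,tp[2]+.02,.01):
        q=W[k&(W[...,2]>=lo)&(W[...,2]<lo+.01)]
        if len(q)>5: print(round(lo,3),len(q),q.min(0).round(4)[:2],q.max(0).round(4)[:2])
    K,R,t=c; x=K@(R@np.array([tp[0],tp[1],.12])+t); a,b=(x[:2]/x[2]).astype(int)
    o.append(cv2.resize(p[max(b-50,0):b+50,max(a-45,0):a+45],(260,290),interpolation=cv2.INTER_CUBIC))
save('g.png',np.hstack(o))
E
```

```text
5.875 [ 0.49452481 -0.08642771  0.16789752] [ 1.79997089e+02 -3.67012940e-02 -1.77021408e+02] [ 0.08386029  1.06995864 -1.98283115] [-0.02299612  0.00328123  0.00235428] 0.0124847907972974 78.51372241973877 [ -15.2   19.8  105.2   -0.    55.  -108.2]
side 961
0.128 20 [ 0.4765 -0.0874] [ 0.5022 -0.0722]
0.138 26 [ 0.4657 -0.0869] [ 0.522  -0.0552]
0.148 171 [ 0.4654 -0.0869] [ 0.5247 -0.0522]
0.158 300 [ 0.4659 -0.0988] [ 0.5273 -0.0532]
0.168 147 [ 0.4676 -0.0842] [ 0.5247 -0.0667]
0.178 167 [ 0.4674 -0.0908] [ 0.525  -0.0641]
wrist 9036
0.138 62 [ 0.4647 -0.1138] [ 0.4814 -0.0606]
0.148 434 [ 0.4645 -0.1177] [ 0.494  -0.0558]
0.158 3535 [ 0.4643 -0.1176] [ 0.5086 -0.0554]
0.168 446 [ 0.4665 -0.1059] [ 0.4893 -0.0687]
0.178 1025 [ 0.4665 -0.1069] [ 0.5245 -0.0677]
scene 723
0.138 37 [ 0.4645 -0.1184] [ 0.5212 -0.0873]
0.148 106 [ 0.4633 -0.1193] [ 0.5216 -0.0774]
0.158 297 [ 0.4638 -0.1191] [ 0.5263 -0.0588]
0.168 79 [ 0.4656 -0.1063] [ 0.5211 -0.0804]
0.178 107 [ 0.4656 -0.1088] [ 0.5205 -0.0756]
```

View pics/g.png

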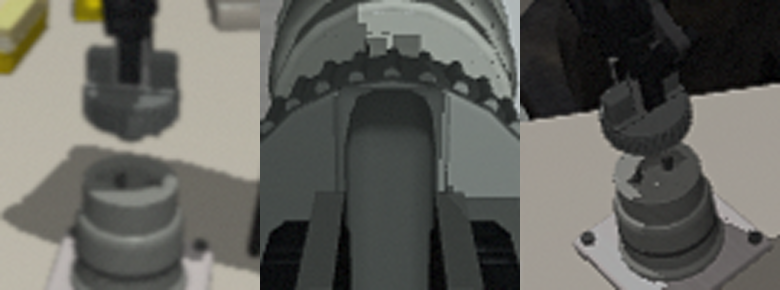

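The side, wrist and scene crops show the cap upright in the fingers directly over the mouth, with a lug visible at the wrist crop (390,45) in line with the bar. Its skirt is centred at about (0.495,-0.0866), against the mouth at (0.495,-0.0862). The seat should be reached at TCP z of about 0.1205. I'll lower gently.

Emit:
step_arm --plan '[[[0,0,0,0,0.01,0.5,8],[0,0,0,0,0.01,0.9,8],[0,0,0,0,0.01,1,8],[0,0,0,0,0.01,1.05,8],[0,0,0,0,0.01,1.1,8],[0,0,0,0,0.01,1.15,8],[0,0,0,0,0.01,1.2,8],[0,0,0,0,0.01,1.2,8]]]'

```text
time_s: 7.02
tool_pos: [0.4947, -0.0856, 0.1323]
tcp_rot: [180.0, -0.0, -177.0]
wrist_force: [0.3, -0.1, -2.0]
width: 0.0124
finger_force: 78.6
```

Emit:
step_arm --plan '[[[0,0,0,0,0,0.05,8],[0,0,0,0,0,0.1,8],[0,0,0,0,0,0.15,8],[0,0,0,0,0,0.2,8],[0,0,0,0,0,0.2,8]]]'

```text
time_s: 7.65
tool_pos: [0.4946, -0.0856, 0.1262]
tcp_rot: [180.0, -0.0, -177.0]
wrist_force: [0.4, -0.6, -2.7]
width: 0.0123
finger_force: 78.6
```

Emit:
step_arm --plan '[[[0,0,0,0,0,0.04,8],[0,0,0,0,0,0.08,8],[0,0,0,0,0,0.12,8],[0,0,0,0,0,0.15,8],[0,0,0,0,0,0.15,8]]]'

```text
time_s: 8.28
tool_pos: [0.4946, -0.0856, 0.1217]
tcp_rot: [180.0, -0.0, -177.0]
wrist_force: [-0.9, -0.6, -2.1]
width: 0.0121
finger_force: 78.6
```

Emit:
step_arm --plan '[[[0,0,0,0,0,0.015,8],[0,0,0,0,0,0.03,8],[0,0,0,0,0,0.03,8]]]'

```text
time_s: 8.65
tool_pos: [0.4947, -0.0856, 0.1209]
tcp_rot: [180.0, -0.0, -177.0]
wrist_force: [0.3, 0.0, -1.3]
width: 0.0122
finger_force: 78.6
```

Emit:
step_arm --plan '[[[0,0,0,0,0,0.015,8],[0,0,0,0,0,0.03,8],[0,0,0,0,0,0.03,8]]]'

```text
time_s: 9.02
tool_pos: [0.4948, -0.0856, 0.1203]
tcp_rot: [180.0, 0.0, -177.0]
wrist_force: [-1.4, 1.7, 4.9]
width: 0.0122
finger_force: 79.3
```

Contact is about 7 N at TCP z 0.1203, where the seat was predicted, so the cap is seated with its lugs through the slot. I'll hold, check the moment, then turn about 22° clockwise with a firmer grip.

Emit:
step_arm --plan '[[[0,0,0,0,0,0,8],[0,0,0,0,0,0,8],[0,0,0.5,0,0,0,8],[0,0,1,0,0,0,8],[0,0,1.5,0,0,0,8],[0,0,2,0,0,0,8],[0,0,2.5,0,0,0,8],[0,0,2.8,0,0,0,8],[0,0,2.8,0,0,0,8],[0,0,2.8,0,0,0,8]]]' --force 120

```text
time_s: 10.28
tool_pos: [0.4954, -0.0859, 0.1204]
tcp_rot: [-180.0, 0.1, 160.6]
wrist_force: [3.2, -2.2, 4.2]
width: 0.0114
finger_force: 117.7
```

```bash
cat > m.py <<'E'
from rig import arm
s=arm.observe(); print(s['time_s'],'yaw',s['tcp_rot'][2].round(2),'M',s['moment'].round(3),'F',s['wrist_force'].round(1),'j6 effort',s['effort'][5].round(3),'z',s['tool_pos'].round(4),s['width'].round(4))
E
python3 m.py
```

```text
Traceback (most recent call last):
  File "m.py", line 2, in <module>
    s=arm.observe(); print(s['time_s'],'yaw',s['tcp_rot'][2].round(2),'M',s['moment'].round(3),'F',s['wrist_force'].round(1),'j6 effort',s['effort'][5].round(3),'z',s['tool_pos'].round(4),s['width'].round(4))
                                                                                                                                                                                            ^^^^^^^^^^^^^^^^
AttributeError: 'float' object has no attribute 'round'
```

```bash
sed -i "s/s\['width'\].round(4)/s['width']/" m.py; python3 m.py
```

```text
10.275 yaw 160.62 M [-0.471 -0.427  0.116] F [ 3.2 -2.2  4.2] j6 effort 0.09 z [ 0.4954 -0.0859  0.1204] 0.011438068797879874
```

Emit:
step_arm --plan '[[[0,0,0.25,0,0,0,8],[0,0,0.5,0,0,0,8],[0,0,0.5,0,0,0,8]]]'

```text
time_s: 10.65
tool_pos: [0.4952, -0.0859, 0.1204]
tcp_rot: [-180.0, 0.1, 156.5]
wrist_force: [3.1, -2.5, 5.7]
width: 0.0115
finger_force: 118.0
```

```bash
python3 m.py
```

```text
10.65 yaw 156.47 M [-0.556 -0.477  0.073] F [ 3.1 -2.5  5.7] j6 effort 0.298 z [ 0.4952 -0.0859  0.1204] 0.011538672561088271
```

Emit:
step_arm --plan '[[[0,0,0.25,0,0,0,8],[0,0,0.5,0,0,0,8],[0,0,0.5,0,0,0,8]]]'

```text
time_s: 11.02
tool_pos: [0.4952, -0.0859, 0.1204]
tcp_rot: [180.0, 0.1, 152.5]
wrist_force: [2.6, -3.0, 5.9]
width: 0.0114
finger_force: 118.0
```

```bash
python3 m.py
```

```text
11.025 yaw 152.48 M [-0.604 -0.438  0.136] F [ 2.6 -3.   5.9] j6 effort 0.295 z [ 0.4952 -0.0859  0.1204] 0.011421189140526289
```

Emit:
step_arm --plan '[[[0,0,0.25,0,0,0,8],[0,0,0.5,0,0,0,8],[0,0,0.5,0,0,0,8]]]'

```text
time_s: 11.4
tool_pos: [0.4951, -0.0859, 0.1204]
tcp_rot: [180.0, 0.1, 148.5]
wrist_force: [2.5, -3.1, 6.4]
width: 0.0118
finger_force: 118.0
```

```bash
python3 m.py
```

```text
11.4 yaw 148.47 M [-0.712 -0.325  0.095] F [ 2.5 -3.1  6.4] j6 effort 0.295 z [ 0.4951 -0.0859  0.1204] 0.011765959463972903
```

Emit:
step_arm --plan '[[[0,0,0.25,0,0,0,8],[0,0,0.5,0,0,0,8],[0,0,0.5,0,0,0,8]]]'

```text
time_s: 11.78
tool_pos: [0.495, -0.0859, 0.1203]
tcp_rot: [-180.0, 0.1, 144.5]
wrist_force: [1.6, -4.5, 5.2]
width: 0.0113
finger_force: 118.0
```

```bash
python3 m.py
```

```text
11.775 yaw 144.48 M [-0.852 -0.203  0.189] F [ 1.6 -4.5  5.2] j6 effort 0.341 z [ 0.495  -0.0859  0.1203] 0.011310198782066407
```

Emit:
step_arm --plan '[[[0,0,0.25,0,0,0,8],[0,0,0.25,0,0,0,8]]]'

```text
time_s: 12.02
tool_pos: [0.4949, -0.086, 0.1204]
tcp_rot: [-180.0, 0.1, 142.5]
wrist_force: [1.6, -3.9, 7.4]
width: 0.0118
finger_force: 118.1
```

```bash
python3 m.py
```

```text
12.025 yaw 142.5 M [-0.845 -0.129  0.207] F [ 1.6 -3.9  7.4] j6 effort 0.452 z [ 0.4949 -0.086   0.1204] 0.011840659455198308
```

Emit:
step_arm --plan '[[[0,0,0.25,0,0,0,8],[0,0,0.25,0,0,0,8]]]'

```text
time_s: 12.28
tool_pos: [0.4949, -0.086, 0.1203]
tcp_rot: [-180.0, 0.1, 140.5]
wrist_force: [1.7, -3.5, 6.7]
width: 0.0109
finger_force: 118.1
```

```bash
python3 m.py
```

```text
12.275 yaw 140.52 M [-0.832 -0.123  0.39 ] F [ 1.7 -3.5  6.7] j6 effort 0.624 z [ 0.4949 -0.086   0.1203] 0.010887483022239542
```

The moment is rising, so the stop is at about yaw 144. I'll continue in small steps.

Emit:
step_arm --plan '[[[0,0,0.2,0,0,0,8],[0,0,0.2,0,0,0,8]]]'

```text
time_s: 12.52
tool_pos: [0.4949, -0.0859, 0.1203]
tcp_rot: [-180.0, 0.1, 138.9]
wrist_force: [1.9, -3.2, 7.2]
width: 0.0112
finger_force: 118.2
```

```bash
python3 m.py
```

```text
12.525 yaw 138.95 M [-0.773 -0.151  0.658] F [ 1.9 -3.2  7.2] j6 effort 0.745 z [ 0.4949 -0.0859  0.1203] 0.011236808253968718
```

Emit:
step_arm --plan '[[[0,0,0.2,0,0,0,8],[0,0,0.2,0,0,0,8]]]'

```text
time_s: 12.78
tool_pos: [0.4949, -0.086, 0.1203]
tcp_rot: [-180.0, 0.1, 137.4]
wrist_force: [1.9, -3.8, 6.0]
width: 0.0117
finger_force: 118.4
```

```bash
python3 m.py
```

```text
12.775 yaw 137.37 M [-0.756 -0.145  0.766] F [ 1.9 -3.8  6. ] j6 effort 0.906 z [ 0.4949 -0.086   0.1203] 0.0117334565024337
```

Emit:
step_arm --plan '[[[0,0,0.2,0,0,0,8],[0,0,0.2,0,0,0,8]]]'

```text
time_s: 13.02
tool_pos: [0.4949, -0.0859, 0.1203]
tcp_rot: [-180.0, 0.0, 135.7]
wrist_force: [2.5, -3.6, 6.3]
width: 0.0117
finger_force: 118.1
```

```bash
python3 m.py
```

```text
13.025 yaw 135.69 M [-0.781 -0.066  0.097] F [ 2.5 -3.6  6.3] j6 effort 0.302 z [ 0.4949 -0.0859  0.1203] 0.011707551629386803
```

The moment dropped from 0.77 to 0.10 N m, which is the first click, at about yaw 136.5. I'll go 4° past it to be safe, then release.

Emit:
step_arm --plan '[[[0,0,0.25,0,0,0,8],[0,0,0.5,0,0,0,8],[0,0,0.5,0,0,0,8]]]'

```text
time_s: 13.4
tool_pos: [0.4949, -0.0859, 0.1203]
tcp_rot: [180.0, 0.1, 131.7]
wrist_force: [1.2, -3.8, 6.1]
width: 0.0116
finger_force: 118.1
```

```bash
python3 m.py
```

```text
13.4 yaw 131.68 M [-0.765 -0.178  0.084] F [ 1.2 -3.8  6.1] j6 effort 0.303 z [ 0.4949 -0.0859  0.1203] 0.011625738748322456
```

Emit:
step_arm --plan '[[[0,0,0,0,0,0,40],[0,0,0,0,0,0,50],[0,0,0,0,0,0,50],[0,0,0,0,0,0,50],[0,0,0,0,0,0,50],[0,0,0,0,0,-0.5,50],[0,0,0,0,0,-1.5,50],[0,0,0,0,0,-3,50],[0,0,0,0,0,-4,50],[0,0,0,0,0,-4,50],[0,0,0,0,0,-4,50]]]'

```text
time_s: 14.78
tool_pos: [0.4944, -0.0855, 0.2399]
tcp_rot: [-180.0, -0.0, 131.8]
wrist_force: [-0.5, 0.7, -0.8]
width: 0.0503
finger_force: 0.0
```

```bash
python3 m.py; python3 - <<'E'
from h import *
o=[]
for n in ('wrist','scene','side'):
    p,d,c=shot(n); W=cloud(d,c)
    near=np.hypot(W[...,0]-.495,W[...,1]+.086)<.035
    m=near&(W[...,2]>.133)&(W[...,2]<.155); T=W[m]
    r=cv2.minAreaRect((T[:,:2]*1000).astype(np.float32)); M=np.cov(T[:,:2].T)
    k=near&(np.abs(W[...,2]-.1165)<.006)
    print(n,'bar',len(T),np.median(T[:,2]),np.percentile(T[:,2],95),r,'pca',np.degrees(np.arctan2(2*M[0,1],M[0,0]-M[1,1]))/2,'skirt top',np.median(W[k][:,2]))
    K,R,t=c; x=K@(R@np.array([.495,-.086,.12])+t); a,b=(x[:2]/x[2]).astype(int)
    o.append(cv2.resize(p[max(b-60,0):b+60,max(a-54,0):a+54],(260,290),interpolation=cv2.INTER_CUBIC))
save('i.png',np.hstack(o))
E
```

```text
14.775 yaw 131.76 M [-0.016  0.061  0.024] F [-0.5  0.7 -0.8] j6 effort 0.0 z [ 0.4944 -0.0855  0.2399] 0.05029363273157708
wrist bar 1098 0.1410443694732325 0.14240161989700634 ((495.43035888671875, -86.1445541381836), (13.833651542663574, 56.54294967651367), 42.05049133300781) pca -48.07804758252934 skirt top 0.11668365919409678
scene bar 197 0.13980882516050075 0.14242588440526915 ((495.2482604980469, -89.40489959716797), (16.08728790283203, 56.854248046875), 39.54190444946289) pca -48.587229542071995 skirt top 0.1161228754290338
side bar 173 0.14087591460197774 0.14287577352081177 ((495.4504699707031, -83.75920104980469), (14.310358047485352, 57.2020263671875), 41.68194580078125) pca -46.24855004934447 skirt top 0.11702942099555509
```

View pics/i.png

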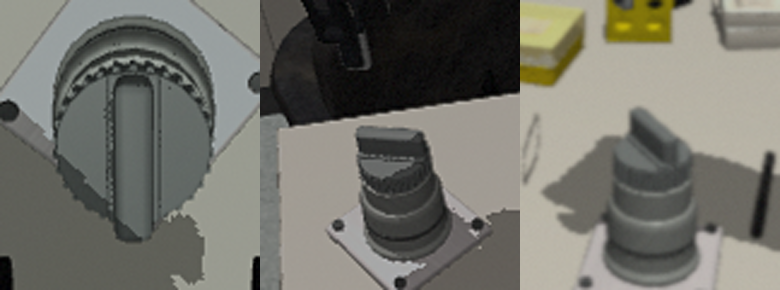

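The three crops show the cap flat and centred on the vessel. The bar top is at 0.141 (0.0955+0.046 expected) and the bar yaw is 131.9°, where I left it, so it did not spring back. The gripper is clear.

```bash
python3 -c "
from rig import ticket; print(ticket.job_done())"
```

```text
the job is handed in; nothing more can be done
None
```

The cap farthest to the robot's right is seated flat on the vessel, turned clockwise to its first click and released; the job was handed in at about 15 s (no verdict was returned).

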